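Swap the misplaced salt shaker for the spice jar in the rack and fold up its guard

TASK

The salt shaker was left in one of the spice rack's holes: lift it out and stand it upright on the cork coaster. Then put the spice jar that stands by itself on the worktop fully down into the freed hole, and last fold the rack's dark front guard up until it stands fully upright against the rack. Leave the other two spice jars in their holes and the things around undisturbed.

Things in the scene. Friction and masses are not known exactly. Their poses are not given: they have to be found in the camera images.
- rack: wooden spice rack, fixed, 84 mm deep (x), 260 mm wide (y), three round holes 48 mm in diameter in a row along its y axis, 76 mm apart; jars stand on its base board (top 8 mm above the worktop) and pass through the hole board (top 44 mm above the worktop: 36 mm deep); end boards 64 mm tall; origin at the centre of its underside, x to its back, z up
- hole_0 (a point): centre of the rack's right hole (rack y = -76 mm), at the top face of the hole board, 44 mm above the worktop
- hole_1 (a point): centre of the rack's middle hole (rack y = 0 mm), at the top face of the hole board, 44 mm above the worktop
- hole_2 (a point): centre of the rack's left hole (rack y = 76 mm), at the top face of the hole board, 44 mm above the worktop
- guard (a joint): angle of the rack's dark wooden front guard about its level hinge (along rack y, at rack x = -46.5 mm, 10 mm above the worktop): 0 = fully upright against the rack (stop), grows as it leans forward, off the rack, to 1.0; guard 244 mm wide, 54 mm from hinge to edge, 8 mm thick; stays where it is left (stiff, about 1.5 N at the edge)
- guard_edge (a point): middle of the guard's free (upper) edge, 54 mm from the hinge, at half the guard's thickness
- salt_shaker: salt shaker, clear glass with white salt and a grey domed top, round, 90 mm tall; body 44 mm in diameter up to 74 mm, head 34 mm in diameter above; at the start it stands in one of the rack's holes; origin at the centre of its underside, z up its axis
- stray_jar: the lone spice jar with a red cap, round, 106 mm tall; body 42 mm in diameter, cap 45 mm in diameter from 85 mm up to the top, taken best by the cap; origin at the centre of its underside, z up its axis; at the start it stands on the worktop beside the rack
- coaster: round cork coaster lying loose on the worktop beside the rack, 69 mm in diameter, 10 mm thick; origin at the centre of its underside, z up
- spice_jar_a: spice jar with a red cap, round, 106 mm tall; body 42 mm in diameter, cap 45 mm in diameter from 85 mm up to the top, taken best by the cap; origin at the centre of its underside, z up its axis; stands in one of the rack's holes and stays there
- spice_jar_b: like spice_jar_a, in another of the rack's holes, and stays there
- mug: black and white mug, 82 mm across, 97 mm tall; bystander, origin at the centre of its underside
- garlic: garlic bulb, 53 mm across, 52 mm tall; bystander, origin at the centre of its underside
- apple: red apple, 78 mm across, 67 mm tall; bystander, origin at the centre of its underside
- fish_tin: flat round food tin, 86 mm across, 40 mm tall; bystander, origin at the centre of its underside
Things that resemble listed ones, but are neither listed nor needed, are in the scene too. Leave any pink or turquoise look-alike of the salt_shaker alone.

How it is judged:
By the outcome, as a careful person would: the job done as asked, in the order asked, and still so for the second after the job is handed in, with the robot touching nothing.
It also fails if it takes over 72 s, if anything falls off the work surface, if the arm or the gripper's body presses on something with over 40 N, if the wrist force passes 120 N, or if a joint passes its speed limit or range.

ROBOT

A 6-joint arm with a two-finger parallel gripper is mounted at the origin on a cart in front of the work surface, level with it; the furniture and walls round the work are solid. World frame = base frame: x ahead of the robot, y to its left, z up, the work surface at z = 0. Lengths are in mm, angles in rad, forces in N, time in s.
With the tool pointing down it reaches from about 375 to 975 mm from the base axis. Payload 3.8 kg.
Tool frame: the origin (TCP) lies at the centre of the arm's flange, where the gripper is bolted on; the fingertips stand 173 mm ahead of it and the grasp point (between the pads) lies 155 mm ahead of it; y points along the fingers, z is the direction in which the jaws open and shut, and the axes are right-handed (so a half turn about y gives the same grasp; the last joint's range is limited). The gripper opens to 85 mm and grips with 20 to 120 N. Pads are 22 mm wide; open, the fingers measure 114 mm over their backs; the gripper's body (76 mm by 85 mm) begins 54 mm behind the grasp point. The pads swing forward as they close: fully open they stand 13 mm farther back than shut.
Start: joints at [1.266, 0.264, 1.604, -0, 1.274, -0.037], TCP at [178.61, 650.936, 404.68] pointing down, gripper open.
Joint ranges: [-2.63, 2.63], [-0.94, 2.18], [0.31, 2.57], [-1.31, 4.45], [0, 2.66], [-2.55, 2.55]. Speed limits (rad/s): [2.57, 2.57, 3.14, 3.14, 3.14, 3.14].

INTERFACE

Orientations are given as [roll, pitch, yaw] about the fixed x, y, z axes, in that order (R = Rz(yaw) Ry(pitch) Rx(roll)).
In Python, from rig import monitor, imaging, job gives the robot as it stands.
- The arm moves only by the tool servo_tool, never from a script. Its argument "steps" is a list of rows, each a list of 7 numbers: the shift along the tool's x, y, z in cm, then the turn, a rotation vector about the tool's x, y, z in degrees, then the finger opening in cm, from 0 to 8.54. In form: [[dx, dy, dz, wx, wy, wz, fingers], ...]. A call has 1 to 10 rows; each row is the pose to reach, as a shift and turn from the pose commanded when the call began, along the tool's axes at that moment; what a row does not reach only later rows make up. A row lasts 1/10 s, in which the tool goes at most 50 mm and 8.59 degrees, less where a joint would pass 70% of its speed; a pose out of reach is approached as far as the arm can. A call with a gripper value outside its range is refused whole. The fingers move at their own pace and stop on an object; the grip force is fixed at half the most. Time passes only in rows, so rows that repeat a pose let the fingers close. It gives the time, the measured TCP pose, the force and the opening at its end, in the units of the state.
- monitor.get_state(): the state, without advancing time (a new reading comes with each control period).
- imaging.camera(name): name is "scene" or "top"; returns the picture (400x640x3 uint8, red, green, blue); there is no depth.
- imaging.get_calibration(name): a dict with "vertical_fov" (degrees; the focal length in pixels is half the picture's height over the tangent of half this angle, whatever the lens; pixels are square), "cx", "cy" (the principal point, pixels), "R" (3x3) and "t" (3): a world point X has camera coordinates R X + t. Camera axes: x right, y down, z forward; pixel columns grow to the right and rows downward; lengths in mm; the calibration is good to about 2 mm. A picture is of the moment at which its call begins. get_calibration takes no time and is no camera call.
- job.close_job(): hands the job in, once; it reports no verdict.
The state is a dict: "clock": time; "joint_pos": joint angles; "joint_vel": joint speeds; "joint_torque": joint torques, N m; "ee_pos": TCP position; "eef_rot": TCP orientation; "wrist_force": force on the tool from outside, world axes, zero at the start; "torque": the same for the moment, N m; "grip_width": finger opening in mm.
Only numpy, scipy, OpenCV 4.12 (cv2) and the standard library are available. Lean on these libraries where they do the work, as an engineer would, in place of code of your own. Each camera call takes 0.05 s, during which the arm holds its last target.

## Working session

There is one attempt and no reset: what is moved stays moved. The work goes in short steps, Python scripts to look and compute and a tool call to move; the robot and the scene stay as the last step left them, time stands still between calls to the robot, and variables do not carry over. Pictures are saved under pics/ and viewed, and the job is handed in when it is done.

Besides the shell and the picture viewer there is one more tool, called after "Request:" as name(argument=value, ...) on one line, values as JSON. servo_tool: Moves the arm, as the interface text tells. Its arguments: {"type":"object","properties":{"steps":{"type":"array"}},"required":["steps"]}

```bash
ls; mkdir -p pics
python3 - <<'E'
from rig import monitor, imaging, job
import cv2
print(monitor.get_state())
for n in("scene","top"):
    print(n,imaging.get_calibration(n))
    im=imaging.camera(n); cv2.imwrite(f"pics/{n}0.png",im[:,:,::-1])
E
```

```text
pics
{'clock': 0.0, 'joint_pos': array([ 1.26609637e+00,  2.64785074e-01,  1.60541599e+00,  6.16227696e-06,
        1.27369211e+00, -3.69186638e-02]), 'joint_vel': array([-0.00060392, -0.00030384,  0.00136754,  0.00075226, -0.0016709 ,
       -0.00032234]), 'joint_torque': array([-2.10168037e-03, -5.15117526e+01, -3.67309785e+01, -1.48395579e-04,
        1.32145060e-02,  2.35665004e-05]), 'ee_pos': array([178.50722045, 650.60380143, 403.31738773]), 'eef_rot': array([-1.57309506e+00,  9.07968908e-05, -2.67783206e-01]), 'wrist_force': array([-0.31910023,  0.23141483, -0.94355541]), 'torque': array([-0.02898605,  0.08432288,  0.018617  ]), 'grip_width': 85.6911782832899}
scene {'vertical_fov': 49.75069631494969, 'cx': 318.7319076854326, 'cy': 208.1567685602644, 'R': array([[ 0.66508301, -0.74675521, -0.00460887],
       [-0.41684353, -0.36611869, -0.83198472],
       [ 0.61960153,  0.55526008, -0.5547794 ]]), 't': array([-218.30289931,  323.21660282, 1182.73654598])}
top {'vertical_fov': 55.372522687124736, 'cx': 318.06117848104554, 'cy': 195.9529480867677, 'R': array([[-0.01008313, -0.99949223, -0.03022601],
       [-0.98491107,  0.01514955, -0.17239687],
       [ 0.17276724,  0.02803163, -0.98456371]]), 't': array([ 172.90941667,  489.77471755, 1235.10161137])}
```

View pics/scene0.png

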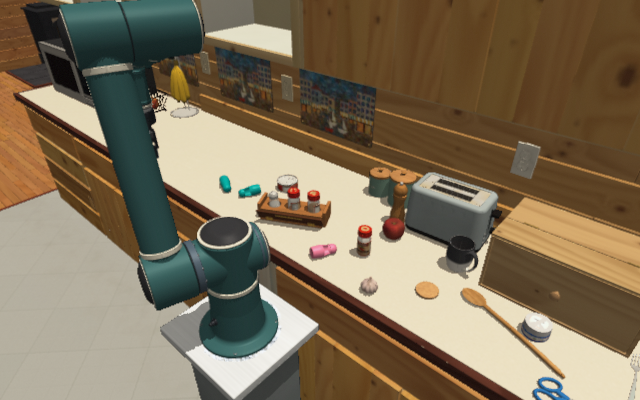

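View pics/top0.png

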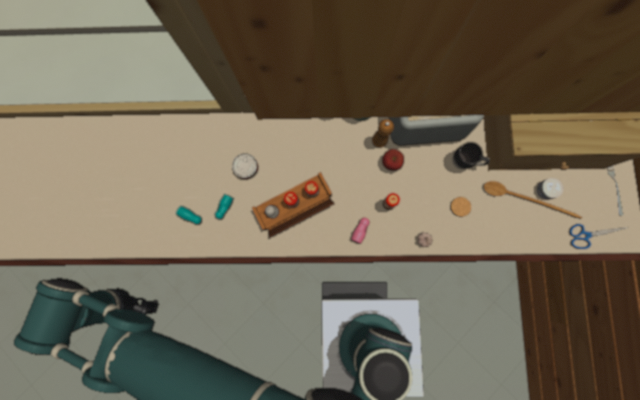

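The rack is at about (292,203) in the top view. The shaker is in its left end hole at (271,212) and two red caps are at (291,199) and (311,187). The lone jar is at (391,201) and the coaster at (460,207). The pink and turquoise look-alikes lie on the worktop. I'll enlarge these.

```bash
cat > h.py <<'E'
import numpy as np, cv2
from rig import monitor, imaging, job
def cal(n):
    c=imaging.get_calibration(n); f=200/np.tan(np.radians(c['vertical_fov']/2)); return c,f
def proj(n,X):
    c,f=cal(n); p=np.atleast_2d(X)@c['R'].T+c['t']; return np.c_[f*p[:,0]/p[:,2]+c['cx'],f*p[:,1]/p[:,2]+c['cy']]
def back(n,uv,z):
    c,f=cal(n); d=c['R'].T@np.array([(uv[0]-c['cx'])/f,(uv[1]-c['cy'])/f,1]); o=-c['R'].T@c['t']
    return o+d*(z-o[2])/d[2]
def crop(n,box,k,name):
    im=imaging.camera(n)[:,:,::-1]; cv2.imwrite('pics/full_'+name,im)
    x0,y0,x1,y1=box; cv2.imwrite('pics/'+name,cv2.resize(im[y0:y1,x0:x1],None,fx=k,fy=k,interpolation=cv2.INTER_CUBIC))
E
python3 - <<'E'
import cv2
a=cv2.imread('pics/top0.png');b=cv2.imread('pics/scene0.png')
cv2.imwrite('pics/c1.png',cv2.resize(a[165:245,240:340],None,fx=7.5,fy=7.5,interpolation=2))
cv2.imwrite('pics/c2.png',cv2.resize(b[170:250,240:345],None,fx=7.5,fy=7.5,interpolation=2))
cv2.imwrite('pics/c3.png',cv2.resize(a[180:230,370:480],None,fx=7,fy=7,interpolation=2))
cv2.imwrite('pics/c4.png',cv2.resize(b[215:305,340:445],None,fx=6.5,fy=6.5,interpolation=2))
E
```

```text
(no output)
```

View pics/c1.png

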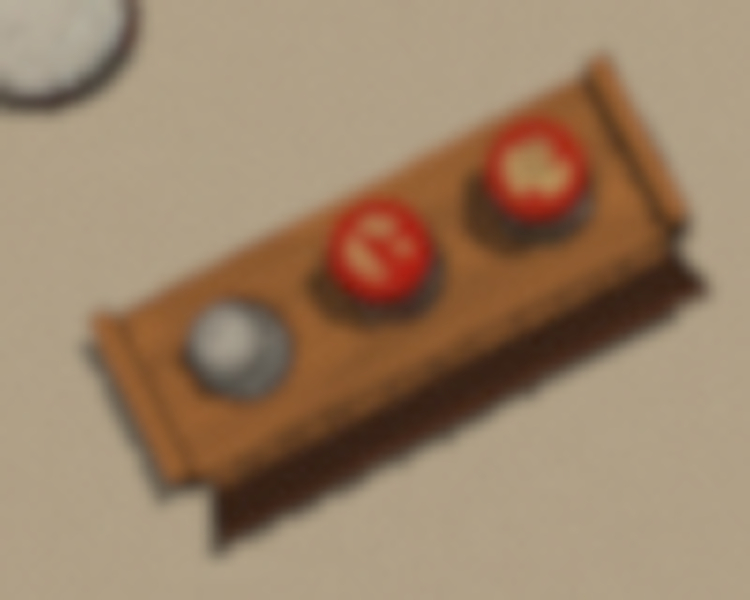

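View pics/c2.png

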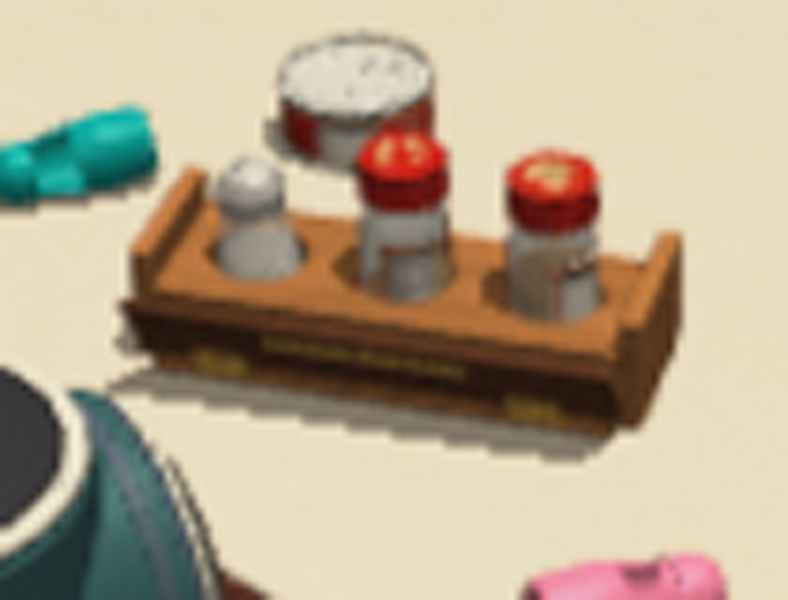

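View pics/c3.png

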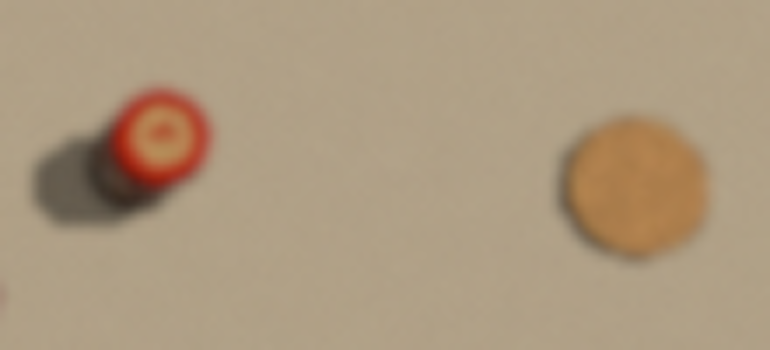

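View pics/c4.png

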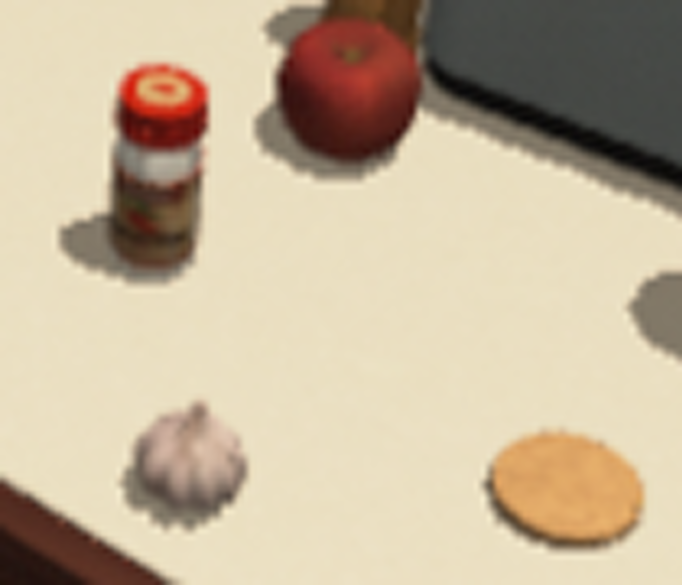

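```bash
cat > loc.py <<'E'
from h import *
def un(U,k,o): return (np.array(U)+.5)/k-.5+np.array(o)
t=lambda *U: un(U,7.5,(240,165)); s=lambda *U: un(U,7.5,(240,170))
t3=lambda *U: un(U,7,(370,180)); s4=lambda *U: un(U,6.5,(340,215))
for nm,n,p,z in [("BLo","top",t(93,318),64),("FLo","top",t(170,483),64),("BRo","top",t(605,52),64),("FRo","top",t(690,215),64),
 ("capB","top",t(380,252),114),("capA","top",t(536,170),114),("shk head","top",t(222,338),93),("shk body","top",t(240,352),82),
 ("scapB","scene",s(403,153),114),("scapA","scene",s(553,174),114),("sshk","scene",s(250,185),93),
 ("stray","top",t3(162,138),106),("stray_s","scene",s4(163,91),106),("coast","top",t3(636,187),10),("coast_s","scene",s4(566,487),10),
 ("gL","top",t(213,548),40),("gR","top",t(705,290),40),("sBL","scene",s(195,170),64),("sFL","scene",s(133,250),64),("sBR","scene",s(675,235),64),("sFRo","scene",s(640,335),64),
 ]: print(nm,p.round(1),back(n,p,z).round(1))
E
python3 loc.py
```

```text
BLo [252. 207.] [455.  385.3  64. ]
FLo [262.2 229. ] [381.7 350.1  64. ]
BRo [320.2 171.5] [571.6 158.   64. ]
FRo [331.6 193.2] [497.1 121.3  64. ]
capB [290.2 198.2] [474.1 253.3 114. ]
capA [311.  187.2] [508.4 186.9 114. ]
shk head [269.2 209.6] [441.2 323.4  93. ]
shk body [271.6 211.5] [436.5 317.3  82. ]
scapB [293.3 190. ] [479.7 257.3 114. ]
scapA [313.3 192.8] [513.1 189.9 114. ]
sshk [272.9 194.2] [433.2 317.1  93. ]
stray [392.7 199.3] [466.9 -71.9 106. ]
stray_s [364.7 228.6] [469.7 -70.8 106. ]
coast [460.4 206.3] [ 455.  -315.8   10. ]
coast_s [426.7 289.5] [ 454.2 -317.5   10. ]
gL [268.  237.6] [354.8 334.7  40. ]
gR [333.6 203.2] [467.2 115.   40. ]
sBL [265.6 192.2] [455.7 384.3  64. ]
sFL [257.3 202.9] [385.  351.7  64. ]
sBR [329.6 200.9] [570.  161.5  64. ]
sFRo [324.9 214.2] [493.2 117.5  64. ]
```

```bash
cat > fit.py <<'E'
from loc import *
from scipy.optimize import least_squares
C=np.array([[42,130,64],[-42,130,64],[42,-130,64],[-42,-130,64],[0,0,114],[0,-76,114.]])
T=[t(93,318),t(170,483),t(605,52),t(690,215),t(380,252),t(536,170)]
S=[s(195,170),s(133,250),s(675,235),s(640,335),s(403,153),s(553,174)]
def W(p,X):
    c,q=np.cos(p[2]),np.sin(p[2]); R=np.array([[c,-q,0],[q,c,0],[0,0,1]]); return X@R.T+[p[0],p[1],0]
w=np.array([1,1,1,1,.5,.5])[:,None]
r=lambda p: np.concatenate([((proj('top',W(p,C))-T)*w).ravel(),((proj('scene',W(p,C))-S)*w).ravel()])
q=least_squares(r,[475,253,.45]);p=q.x
if __name__=='__main__':
    print(p, np.degrees(p[2])); print(q.fun.reshape(-1,2).round(1))
    for y in(-76,0,76): print(y,W(p,np.array([[0,y,44.]])))
    print('shk pred', proj('top',W(p,np.array([[0,76,98.],[0,76,82.]]))),proj('scene',W(p,np.array([[0,76,98.]]))))
    # guard angles
    for nm,n,px in[('L','top',t(213,548)),('R','top',t(705,290))]:
        for a in np.arange(0,1.05,.1):
            X=W(p,np.array([[-46.5-54*np.sin(a),122 if nm=='L' else -122,10+54*np.cos(a)]])); print(nm,round(a,1),(proj(n,X)-px).round(1))
    e=lambda a: np.concatenate([(proj('top',W(p,np.array([[-46.5-54*np.sin(a[0]),y,10+54*np.cos(a[0])]])))-q).ravel() for y,q in((122,t(213,548)),(-122,t(705,290)))])
    print(least_squares(e,[.6]).x)
E
python3 fit.py | tail -45
```

```text
sBL [265.6 192.2] [455.7 384.3  64. ]
sFL [257.3 202.9] [385.  351.7  64. ]
sBR [329.6 200.9] [570.  161.5  64. ]
sFRo [324.9 214.2] [493.2 117.5  64. ]
[4.76229000e+02 2.53929653e+02 4.63380876e-01] 26.549768529596026
[[-1.1 -0.2]
 [-0.4  0.4]
 [ 0.5 -0.1]
 [ 0.7  0.1]
 [-0.1 -0.3]
 [ 0.1 -0.3]
 [-0.8 -0.4]
 [-0.9  0.5]
 [ 1.4  0.3]
 [ 0.4 -0.6]
 [-0.   0.3]
 [ 0.1  0.4]]
-76 [[510.19910013 185.94412272  44.        ]]
0 [[476.22899961 253.92965258  44.        ]]
76 [[442.2588991  321.91518244  44.        ]]
shk pred [[269.40088616 209.08493093]
 [270.1678528  209.76610629]] [[273.71636843 191.64368701]]
L 0.0 [[-3.4 -8.2]]
L 0.1 [[-2.6 -6.7]]
L 0.2 [[-1.9 -5.3]]
L 0.3 [[-1.1 -3.8]]
L 0.4 [[-0.4 -2.4]]
L 0.5 [[ 0.4 -1. ]]
L 0.6 [[1.1 0.3]]
L 0.7 [[1.9 1.5]]
L 0.8 [[2.5 2.7]]
L 0.9 [[3.2 3.7]]
L 1.0 [[3.8 4.6]]
R 0.0 [[-2.8 -7.6]]
R 0.1 [[-2.  -6.2]]
R 0.2 [[-1.3 -4.7]]
R 0.3 [[-0.5 -3.3]]
R 0.4 [[ 0.2 -1.9]]
R 0.5 [[ 0.8 -0.5]]
R 0.6 [[1.5 0.9]]
R 0.7 [[2.  2.2]]
R 0.8 [[2.6 3.4]]
R 0.9 [[3.1 4.5]]
R 1.0 [[3.5 5.5]]
[0.52453538]
```

```bash
cat > d.py <<'E'
import sys,numpy as np
# args: x y z psi_deg(current cmd)  X Y Z PSI
a=list(map(float,sys.argv[1:9])); p=np.radians(a[3]); d=np.array(a[4:7])-a[:3]
print('dx dy dz cm, wy deg:',np.round([d@[np.cos(p),np.sin(p),0]/10,-d[2]/10,d@[-np.sin(p),np.cos(p),0]/10,-(a[7]-a[3])],2))
E
python3 d.py 178.61 650.94 404.68 -15.34 442 322 340 -63.5
python3 - <<'E'
import sys; sys.path.insert(0,'.')
from h import *
print(back('top',(245,166),40),back('top',(391,160),50),back('top',(361,230),30),back('top',(469,155),90),back('top',(425,239),40),back('top',(386,125),100))
E
```

```text
dx dy dz cm, wy deg: [ 34.1    6.47 -24.75  48.16]
[601.31772823 417.19695699  40.        ] [610.72861349 -81.48044551  50.        ] [377.10415344  24.98627323  30.        ] [ 612.07263072 -328.3805355    90.        ] [ 344.13018641 -182.57428672   40.        ] [716.72565385 -61.72884198 100.        ]
```

Request:
servo_tool(steps=[[2,0.4,-1.5,3e-09,3,0,8.5],[6,1.1,-4.4,0,8.5,0,8.5],[10,1.9,-7.3,0,14.2,0,8.5],[14,2.7,-10.2,0,19.8,0,8.5],[18,3.4,-13.1,0,25.5,0,8.5],[22,4.2,-16,0,31.1,0,8.5],[26,4.9,-18.9,0,36.7,0,8.5],[30,5.7,-21.8,0,42.4,0,8.5],[33,6.3,-24,0,46.6,0,8.5],[34.1,6.5,-24.75,0,48.2,0,8.5]])

```text
clock: 1.1
ee_pos: [443.2, 319.1, 338.4]
eef_rot: [-1.573, -0.001, -1.114]
wrist_force: [-0.2, 1.1, 0.8]
grip_width: 85.2
```

Request:
servo_tool(steps=[[0,0,0,0,0,0,8.5],[0,0,0,0,0,0,8.5],[0,0,0,0,0,0,8.5]])

```text
clock: 1.4
ee_pos: [441.2, 323.3, 339.9]
eef_rot: [-1.571, 0.001, -1.107]
wrist_force: [0.5, -0.4, 0.8]
grip_width: 84.9
```

```bash
python3 -c "
from h import *
s=monitor.get_state();print(s['clock'],s['ee_pos'],s['eef_rot'],s['joint_pos'],s['wrist_force'],s['grip_width'])
crop('top',(230,150,350,240),6.5,'h1.png');crop('scene',(200,100,360,230),5,'h1s.png')"
```

```text
1.4 [441.23730821 323.27135763 339.92711553] [-1.57055004e+00  6.04282161e-04 -1.10678847e+00] [5.86583069e-01 7.32263420e-02 1.94887184e+00 6.33110263e-04
 1.11917623e+00 1.22299077e-01] [ 0.51112678 -0.40289057  0.84558972] 84.93186621617268
```

View pics/h1s.png

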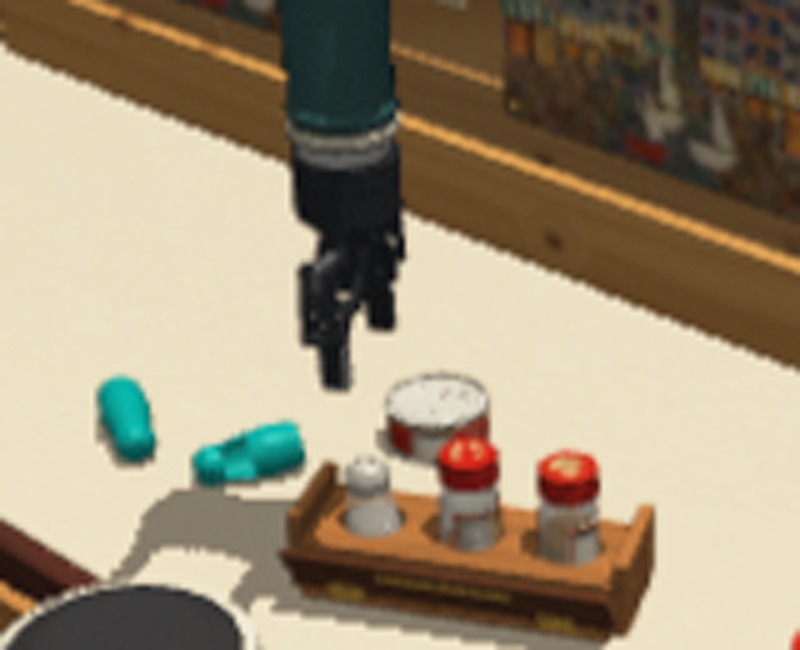

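```bash
python3 -c "
from h import *
c,s=np.cos(.463),np.sin(.463)
for w in(-42.5,42.5): print(proj('scene',[441.2+c*w,323.3+s*w,180]),proj('top',[441.2+c*w,323.3+s*w,180]))
print(proj('scene',[442,322,90]))"; python3 d.py 442 322 340 -63.5 442 322 219 -63.5
```

```text
[[267.53306376 177.70332568]] [[270.83423042 218.18493332]]
[[275.86557914 166.49670853]] [[258.58952149 193.28018998]]
[[273.7851169  193.52047536]]
dx dy dz cm, wy deg: [ 0.  12.1  0.  -0. ]
```

View pics/h1.png

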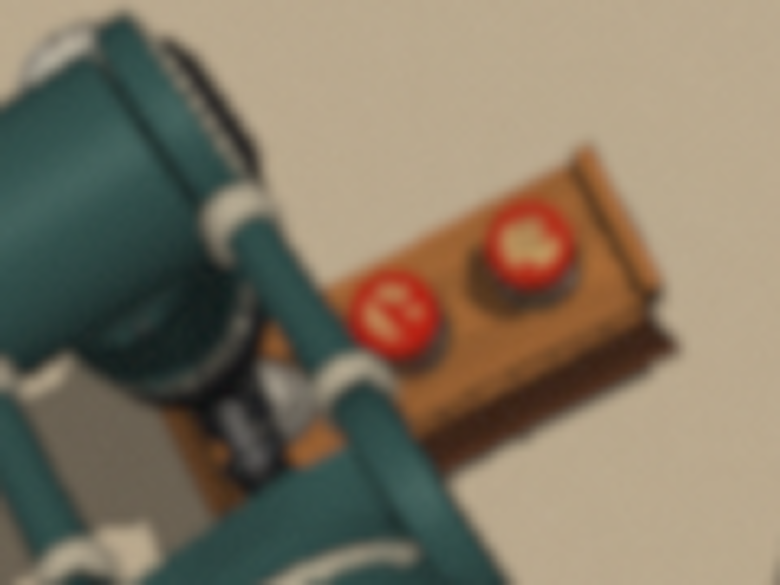

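The finger pixels match their predicted positions, and the shaker is directly below the gripper. Descending.

Request:
servo_tool(steps=[[0,1.5,0,0,0,0,8.5],[0,3.5,0,0,0,0,8.5],[0,5.5,0,0,0,0,8.5],[0,7.5,0,0,0,0,8.5],[0,9.5,0,0,0,0,8.5],[0,11,0,0,0,0,8.5],[0,11.8,0,0,0,0,8.5],[0,12.1,0,0,0,0,8.5],[0,12.1,0,0,0,0,8.5],[0,12.1,0,0,0,0,8.5]])

```text
clock: 2.5
ee_pos: [442.5, 322.4, 219.5]
eef_rot: [-1.569, 0.0, -1.109]
wrist_force: [-0.6, -0.2, 0.5]
grip_width: 85.2
```

Request:
servo_tool(steps=[[0,0,0,0,0,0,6],[0,0,0,0,0,0,5],[0,0,0,0,0,0,4],[0,0,0,0,0,0,3.6],[0,0,0,0,0,0,3.6],[0,0,0,0,0,0,3.6],[0,0,0,0,0,0,3.6],[0,0,0,0,0,0,3.6]])

```text
clock: 3.3
ee_pos: [442.3, 322.1, 219.4]
eef_rot: [-1.57, -0.0, -1.109]
wrist_force: [-1.1, -1.4, 5.6]
grip_width: 36.8
```

```bash
python3 -c "
from h import *
s=monitor.get_state();print(s['clock'],s['ee_pos'],s['eef_rot'],s['wrist_force'],s['grip_width'])
crop('scene',(220,130,340,230),6,'g1s.png')"
```

```text
3.3 [442.27915592 322.1257703  219.36999691] [-1.56992288e+00 -5.86839474e-05 -1.10904370e+00] [-1.05508249 -1.43690135  5.59367351] 36.82047392494247
```

View pics/g1s.png

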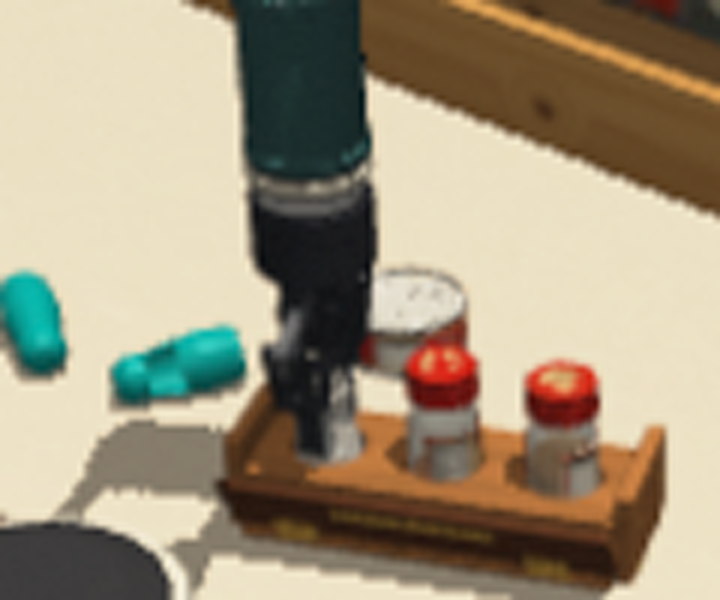

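Request:
servo_tool(steps=[[0,0,0,0,0,0,2.5],[0,0,0,0,0,0,2.5],[0,0,0,0,0,0,2.5],[0,0,0,0,0,0,2.5]])

```text
clock: 3.75
ee_pos: [442.3, 322.2, 219.5]
eef_rot: [-1.57, -0.0, -1.109]
wrist_force: [-1.4, -2.0, 7.3]
grip_width: 35.7
```

Request:
servo_tool(steps=[[0,-0.3,0,0,0,0,2.5],[0,-0.8,0,0,0,0,2.5],[0,-1.4,0,0,0,0,2.5],[0,-2,0,0,0,0,2.5],[0,-2.6,0,0,0,0,2.5],[0,-3,0,0,0,0,2.5],[0,-3,0,0,0,0,2.5]])

```text
clock: 4.45
ee_pos: [442.3, 322.3, 249.7]
eef_rot: [-1.569, 0.0, -1.109]
wrist_force: [-0.1, 0.8, -2.3]
grip_width: 35.4
```

```bash
python3 -c "
from h import *
s=monitor.get_state();print(s['clock'],s['ee_pos'],s['eef_rot'],s['wrist_force'],s['grip_width'])
crop('scene',(220,130,340,230),6,'g2s.png')"
```

```text
4.45 [442.32284817 322.27446955 249.68957889] [-1.56902906e+00  2.20506203e-04 -1.10900885e+00] [-0.12652369  0.8082617  -2.30476506] 35.41578378976434
```

View pics/g2s.png

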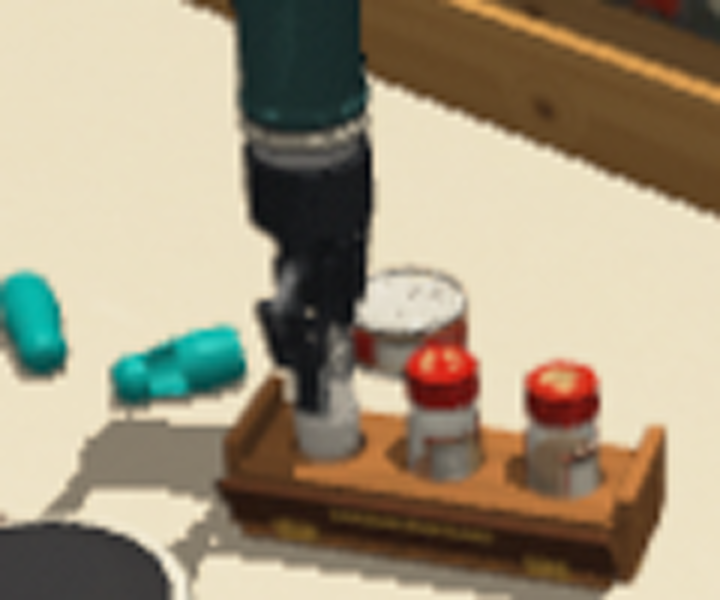

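Request:
servo_tool(steps=[[0,-0.5,0,0,0,0,2.5],[0,-1.5,0,0,0,0,2.5],[0,-3,0,0,0,0,2.5],[0,-5,0,0,0,0,2.5],[0,-7,0,0,0,0,2.5],[0,-9,0,0,0,0,2.5],[0,-11,0,0,0,0,2.5],[0,-13,0,0,0,0,2.5],[0,-14.3,0,0,0,0,2.5],[0,-15,0,0,0,0,2.5]])

```text
clock: 5.5
ee_pos: [442.3, 322.2, 401.2]
eef_rot: [-1.567, 0.0, -1.109]
wrist_force: [0.2, 0.5, -1.1]
grip_width: 35.8
```

```bash
python3 -c "
from h import *
s=monitor.get_state();print(s['clock'],s['ee_pos'],s['eef_rot'],s['wrist_force'],s['grip_width'])
crop('scene',(220,100,340,230),6,'g3s.png')"; python3 d.py 442 322 399 -63.5 454.6 -316.5 399 -63.5
```

```text
5.5 [442.2640394  322.2246339  401.24240837] [-1.56738742e+00  4.27330223e-04 -1.10905193e+00] [ 0.20804382  0.45426845 -1.13653498] 35.75791748289945
dx dy dz cm, wy deg: [ 57.7   -0.   -27.36  -0.  ]
```

View pics/g3s.png

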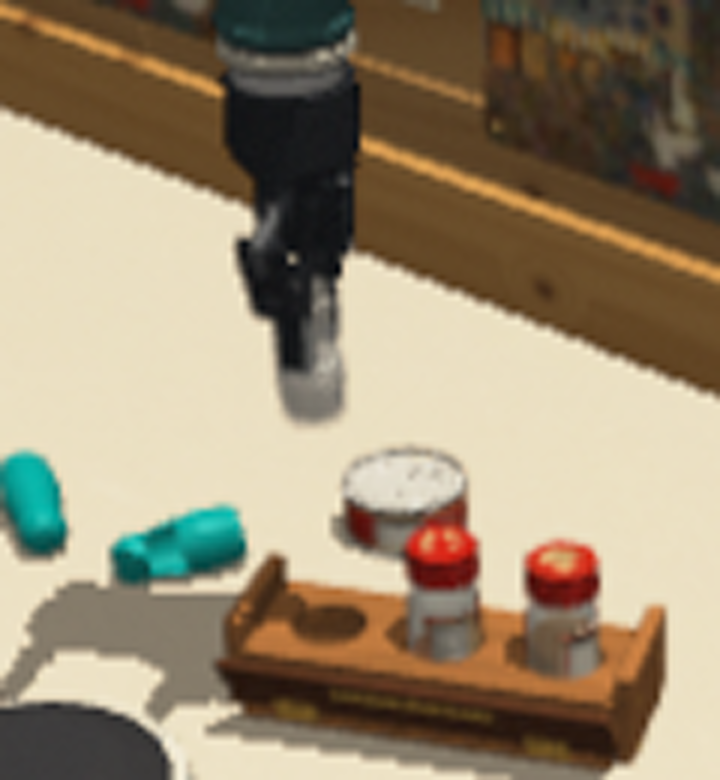

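Request:
servo_tool(steps=[[1,0,-0.47,0,0,0,2.5],[3,0,-1.42,0,0,0,2.5],[6,0,-2.85,0,0,0,2.5],[9.5,0,-4.5,0,0,0,2.5],[13,0,-6.16,0,0,0,2.5],[16.5,0,-7.82,0,0,0,2.5],[20,0,-9.48,0,0,0,2.5],[23.5,0,-11.14,0,0,0,2.5],[27,0,-12.8,0,0,0,2.5],[30.5,0,-14.46,0,0,0,2.5]])

```text
clock: 6.55
ee_pos: [447.2, -17.4, 397.2]
eef_rot: [-1.573, 0.001, -1.109]
wrist_force: [0.3, 0.9, 0.4]
grip_width: 35.7
```

Request:
servo_tool(steps=[[3.5,0,-1.66,0,0,0,2.5],[7,0,-3.32,0,0,0,2.5],[10.5,0,-4.98,0,0,0,2.5],[14,0,-6.64,0,0,0,2.5],[17.5,0,-8.3,0,0,0,2.5],[21,0,-9.96,0,0,0,2.5],[24,0,-11.38,0,0,0,2.5],[26,0,-12.33,0,0,0,2.5],[27,0,-12.8,0,0,0,2.5],[27.2,0,-12.9,0,0,0,2.5]])

```text
clock: 7.55
ee_pos: [453.3, -317.3, 397.4]
eef_rot: [-1.572, 0.002, -1.111]
wrist_force: [-0.2, -0.0, -0.8]
grip_width: 35.6
```

Request:
servo_tool(steps=[[0,1,0,0,0,0,2.5],[0,3,0,0,0,0,2.5],[0,5.5,0,0,0,0,2.5],[0,8,0,0,0,0,2.5],[0,10.5,0,0,0,0,2.5],[0,12.5,0,0,0,0,2.5],[0,13.5,0,0,0,0,2.5],[0,14,0,0,0,0,2.5],[0,14,0,0,0,0,2.5]])

```text
clock: 8.45
ee_pos: [454.1, -315.8, 258.3]
eef_rot: [-1.571, 0.001, -1.108]
wrist_force: [-0.6, 0.5, -1.0]
grip_width: 35.9
```

```bash
python3 -c "
from h import *
s=monitor.get_state();print(s['clock'],s['ee_pos'],s['eef_rot'],s['wrist_force'],s['grip_width'])
crop('scene',(370,200,490,300),6,'p1s.png');crop('top',(410,150,510,240),6,'p1.png')"
```

```text
8.45 [ 454.07142426 -315.77994754  258.3040173 ] [-1.57112700e+00  8.80310681e-04 -1.10825590e+00] [-0.62009161  0.54469415 -0.9650087 ] 35.91680297152602
```

View pics/p1s.png

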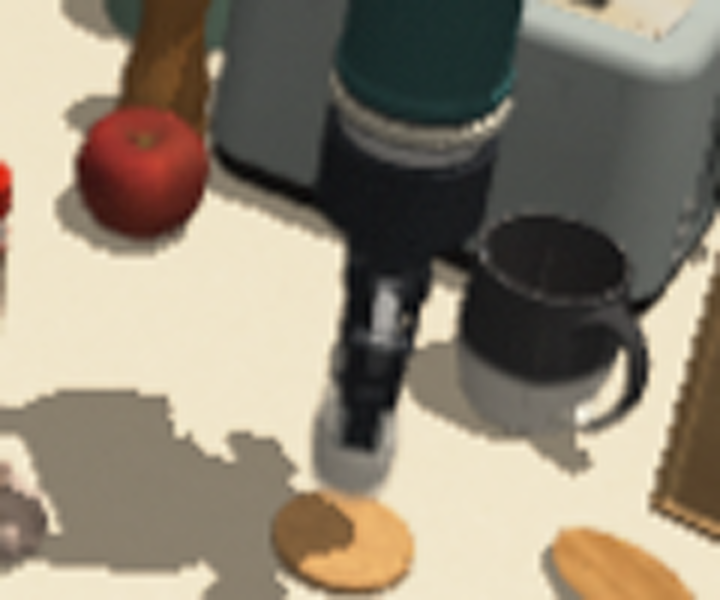

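View pics/p1.png

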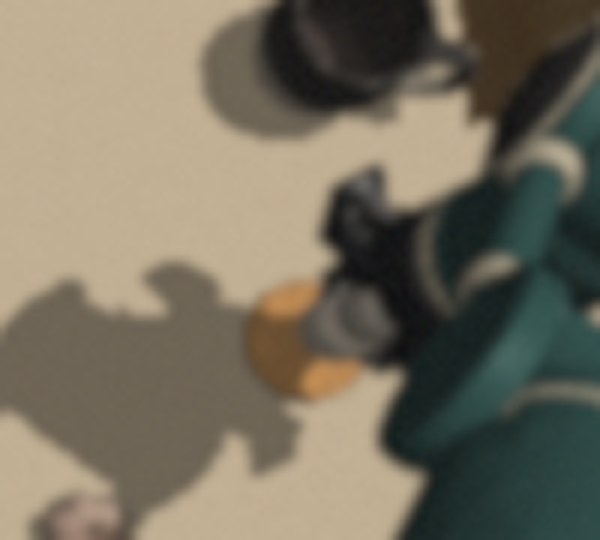

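```bash
python3 -c "
from h import *
a=np.linspace(0,6.28,60)
for z,r in((46,22),(10,34.5)):
  P=np.c_[454.1+r*np.cos(a),-316+r*np.sin(a),0*a+z]
  q=(proj('scene',P)-[370,200]+.5)*6-.5; print(z,q.min(0),q.max(0),q.mean(0)) ; q=(proj('top',P)-[410,150]+.5)*6-.5; print(z,q.min(0),q.max(0),q.mean(0))"
```

```text
46 [303.54031801 453.66258247] [395.72311585 516.21910459] [349.92218766 484.34034491]
46 [287.11708461 292.95507316] [368.01564285 371.95056373] [327.52754821 331.77050361]
10 [268.83523952 489.76463019] [411.08859896 588.76683492] [340.35942763 538.12135411]
10 [243.84565209 281.79452467] [367.18764568 402.37006286] [305.44661135 340.99444491]
```

Request:
servo_tool(steps=[[0,0.7,0,0,0,0,2.5],[0,1.4,0,0,0,0,2.5],[0,2.1,0,0,0,0,2.5],[0,2.6,0,0,0,0,2.5],[0,2.9,0,0,0,0,2.5],[0,3.1,0,0,0,0,2.5],[0,3.2,0,0,0,0,2.5],[0,3.2,0,0,0,0,2.5]])

```text
clock: 9.35
ee_pos: [454.1, -316.5, 226.6]
eef_rot: [-1.571, 0.0, -1.109]
wrist_force: [0.3, -0.8, -0.7]
grip_width: 36.1
```

```bash
python3 -c "
from h import *
s=monitor.get_state();print(s['clock'],s['ee_pos'],s['eef_rot'],s['wrist_force'],s['grip_width'])
crop('scene',(390,230,470,310),8,'p2s.png')"
```

```text
9.35 [ 454.11504857 -316.47203108  226.64555758] [-1.57081445e+00  6.06590960e-06 -1.10902454e+00] [ 0.33613748 -0.77902879 -0.67366533] 36.13865746041767
```

View pics/p2s.png

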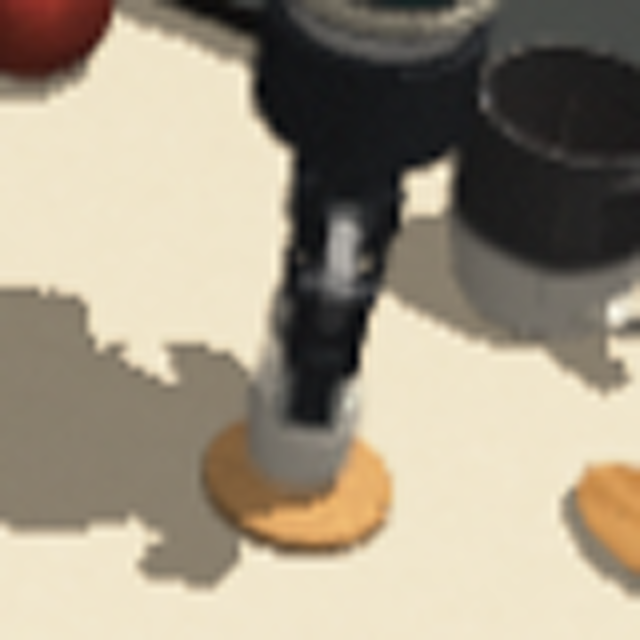

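Request:
servo_tool(steps=[[0,0.15,0,0,0,0,2.5],[0,0.3,0,0,0,0,2.5],[0,0.4,0,0,0,0,2.5],[0,0.4,0,0,0,0,2.5]])

```text
clock: 9.8
ee_pos: [454.0, -316.3, 222.5]
eef_rot: [-1.571, 0.0, -1.109]
wrist_force: [0.4, -0.3, -1.7]
grip_width: 35.8
```

Request:
servo_tool(steps=[[0,0.1,0,0,0,0,2.5],[0,0.2,0,0,0,0,2.5],[0,0.2,0,0,0,0,2.5]])

```text
clock: 10.1
ee_pos: [454.4, -316.8, 221.5]
eef_rot: [-1.571, -0.001, -1.109]
wrist_force: [-1.4, -0.9, 3.8]
grip_width: 36.2
```

Request:
servo_tool(steps=[[0,0.05,0,0,0,0,2.5],[0,0.05,0,0,0,0,2.5]])

```text
clock: 10.3
ee_pos: [454.4, -316.9, 221.5]
eef_rot: [-1.571, -0.001, -1.109]
wrist_force: [-2.0, 1.5, 6.7]
grip_width: 36.0
```

Firm contact at the expected height. I'm opening slowly.

Request:
servo_tool(steps=[[0,0,0,0,0,0,3.8],[0,0,0,0,0,0,4.2],[0,0,0,0,0,0,5],[0,0,0,0,0,0,6],[0,0,0,0,0,0,7.5],[0,0,0,0,0,0,8.5],[0,0,0,0,0,0,8.5],[0,0,0,0,0,0,8.5],[0,0,0,0,0,0,8.5]])

```text
clock: 11.2
ee_pos: [454.1, -316.5, 220.2]
eef_rot: [-1.571, -0.0, -1.109]
wrist_force: [-0.2, -0.5, -0.6]
grip_width: 85.2
```

Request:
servo_tool(steps=[[0,-1,0,0,0,0,8.5],[0,-3,0,0,0,0,8.5],[0,-6,0,0,0,0,8.5],[0,-9,0,0,0,0,8.5],[0,-12,0,0,0,0,8.5],[0,-14,0,0,0,0,8.5],[0,-15,0,0,0,0,8.5]])

```text
clock: 11.9
ee_pos: [454.6, -316.8, 373.8]
eef_rot: [-1.569, -0.005, -1.109]
wrist_force: [-0.3, 0.1, 0.1]
grip_width: 85.2
```

```bash
python3 -c "
from h import *
s=monitor.get_state();print(s['clock'],s['ee_pos'],s['eef_rot'],s['wrist_force'],s['grip_width'])
crop('scene',(370,200,490,320),6,'p3s.png')"; python3 d.py 454.6 -316.5 370.5 -63.5 468 -71.5 370.5 -63.5
```

```text
11.9 [ 454.6185072  -316.82224201  373.78196941] [-1.56856533 -0.00454192 -1.10903413] [-0.336773    0.10476408  0.05514188] 85.21938913233876
dx dy dz cm, wy deg: [-21.33  -0.    12.13  -0.  ]
```

View pics/p3s.png

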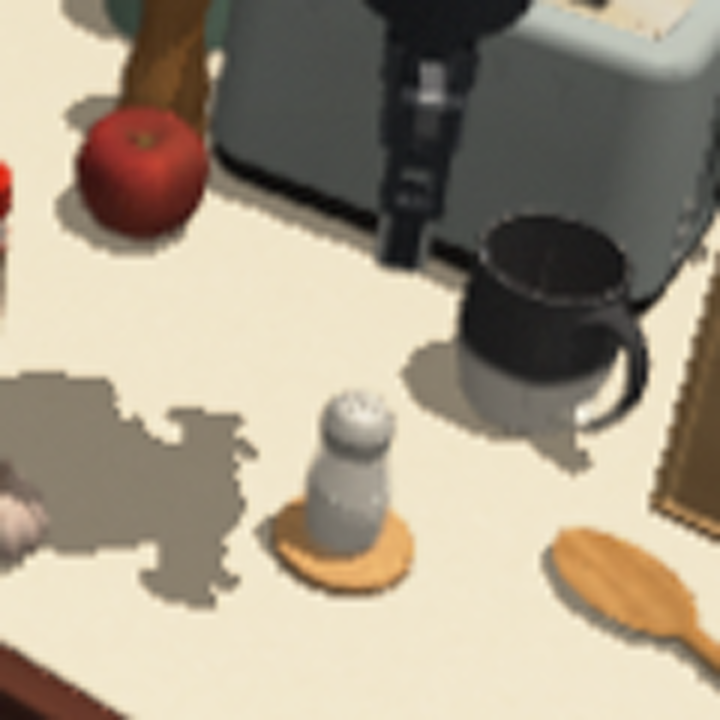

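The shaker stands upright and centred on the coaster, at crop (350,475). The lone red-capped jar at top (392,200) is the only jar outside the rack, so that is the one to take.

Request:
servo_tool(steps=[[-1.3,0,0.74,0,0,0,8.5],[-4,0,2.27,0,0,0,8.5],[-7.5,0,4.26,0,0,0,8.5],[-11,0,6.25,0,0,0,8.5],[-14.5,0,8.24,0,0,0,8.5],[-18,0,10.23,0,0,0,8.5],[-20.3,0,11.54,0,0,0,8.5],[-21.3,0,12.1,0,0,0,8.5],[-21.3,2,12.1,0,0,0,8.5],[-21.3,4,12.1,0,0,0,8.5]])

```text
clock: 12.95
ee_pos: [467.2, -71.1, 329.2]
eef_rot: [-1.571, -0.0, -1.108]
wrist_force: [0.3, -0.0, -0.1]
grip_width: 85.4
```

Request:
servo_tool(steps=[[0,1.5,0,0,0,0,8.5],[0,2,0,0,0,0,8.5],[0,2,0,0,0,0,8.5],[0,2,0,0,0,0,8.5]])

```text
clock: 13.35
ee_pos: [467.6, -72.0, 310.4]
eef_rot: [-1.571, -0.0, -1.109]
wrist_force: [0.2, 0.4, 0.8]
grip_width: 84.7
```

```bash
python3 -c "
from h import *
s=monitor.get_state();print(s['clock'],s['ee_pos'],s['eef_rot'],s['wrist_force'],s['grip_width'])
crop('scene',(310,150,430,270),6,'s1s.png');crop('top',(340,140,440,240),6,'s1.png')"
```

```text
13.35 [467.62301654 -72.01466072 310.36557874] [-1.57084394e+00 -2.99454747e-05 -1.10940458e+00] [0.20499348 0.36140199 0.82465283] 84.65878222362483
```

View pics/s1s.png

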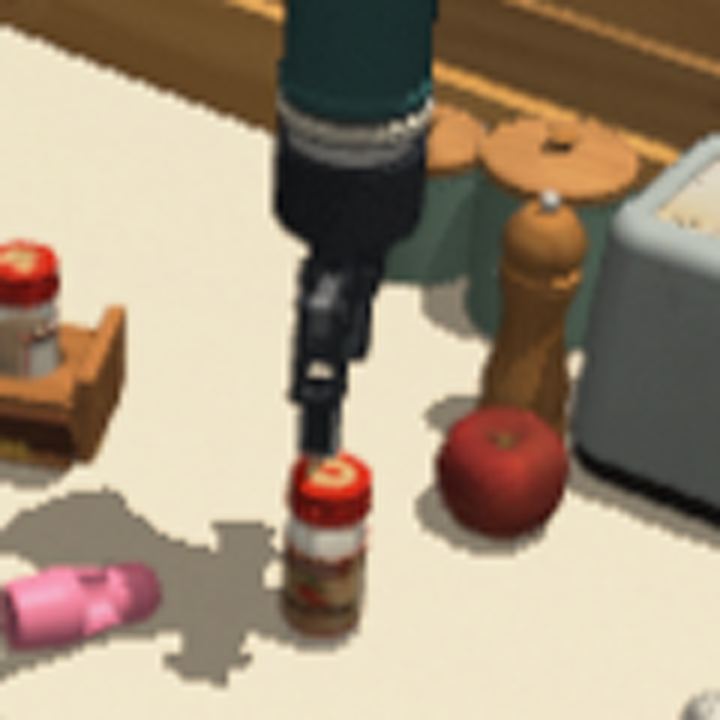

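View pics/s1.png

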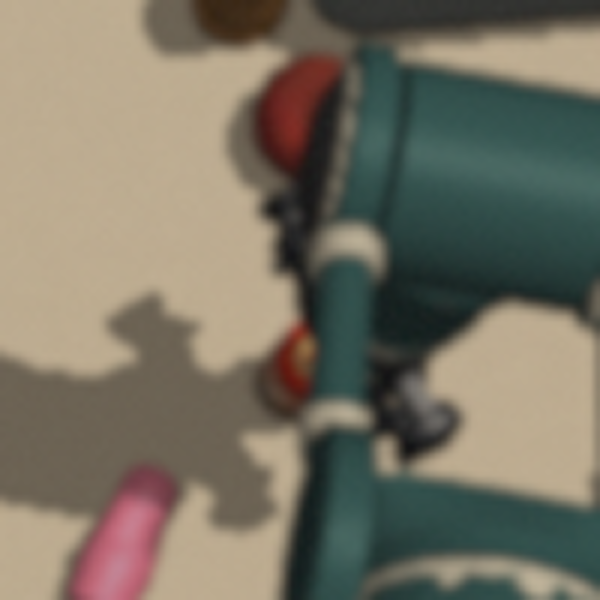

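Request:
servo_tool(steps=[[0,1,0,0,0,0,8.5],[0,2.5,0,0,0,0,8.5],[0,4,0,0,0,0,8.5],[0,5.2,0,0,0,0,8.5],[0,5.8,0,0,0,0,8.5],[0,6,0,0,0,0,8.5],[0,6,0,0,0,0,8.5],[0,6,0,0,0,0,6.5]])

```text
clock: 14.25
ee_pos: [467.9, -71.9, 250.8]
eef_rot: [-1.57, -0.001, -1.109]
wrist_force: [0.3, -0.5, 0.6]
grip_width: 73.1
```

Request:
servo_tool(steps=[[0,0,0,0,0,0,5.5],[0,0,0,0,0,0,4.8],[0,0,0,0,0,0,4],[0,0,0,0,0,0,3.2],[0,0,0,0,0,0,3],[0,0,0,0,0,0,3],[0,0,0,0,0,0,3]])

```text
clock: 14.95
ee_pos: [467.9, -72.0, 251.0]
eef_rot: [-1.57, -0.001, -1.109]
wrist_force: [-1.1, -0.1, 6.0]
grip_width: 43.2
```

Request:
servo_tool(steps=[[0,-0.3,0,0,0,0,3],[0,-1,0,0,0,0,3],[0,-2.5,0,0,0,0,3],[0,-4.5,0,0,0,0,3],[0,-7,0,0,0,0,3],[0,-9.5,0,0,0,0,3],[0,-12,0,0,0,0,3],[0,-14,0,0,0,0,3],[0,-15,0,0,0,0,3],[0,-15,0,0,0,0,3]])

```text
clock: 15.95
ee_pos: [467.9, -71.9, 401.8]
eef_rot: [-1.568, -0.002, -1.109]
wrist_force: [-0.4, 0.1, -1.0]
grip_width: 43.0
```

```bash
python3 -c "
from h import *
s=monitor.get_state();print(s['clock'],s['ee_pos'],s['eef_rot'],s['wrist_force'],s['grip_width'])
crop('scene',(310,120,430,260),5,'s2s.png')"; python3 d.py 468 -71.5 400 -63.5 442 322 400 -63.5
```

```text
15.95 [467.90376139 -71.890954   401.78175889] [-1.56832638 -0.00188789 -1.10903716] [-0.37226561  0.11390605 -0.96182146] 42.95672890786661
dx dy dz cm, wy deg: [-36.38  -0.    15.23  -0.  ]
```

View pics/s2s.png

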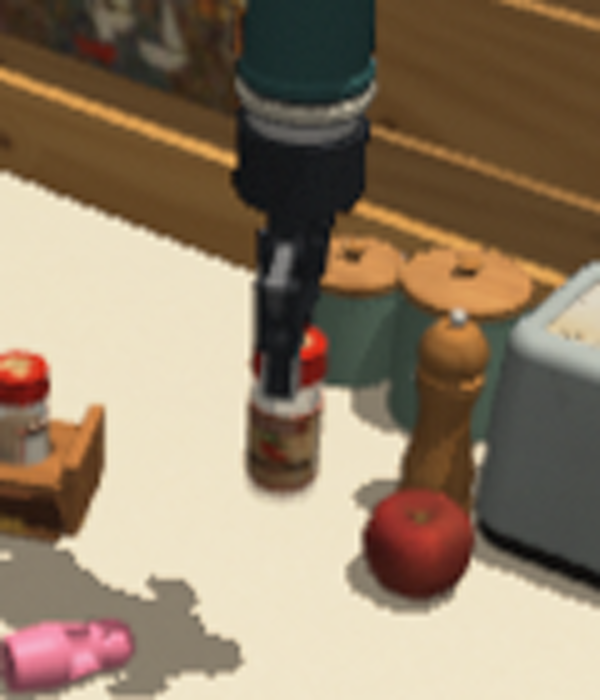

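Request:
servo_tool(steps=[[-1.5,0,0.63,0,0,0,3],[-5,0,2.09,0,0,0,3],[-9.5,0,3.98,0,0,0,3],[-14,0,5.86,0,0,0,3],[-18.5,0,7.74,0,0,0,3],[-23,0,9.63,0,0,0,3],[-27.5,0,11.51,0,0,0,3],[-32,0,13.4,0,0,0,3],[-35.2,0,14.74,0,0,0,3],[-36.4,0,15.23,0,0,0,3]])

```text
clock: 17.0
ee_pos: [440.6, 324.6, 397.9]
eef_rot: [-1.574, 0.0, -1.106]
wrist_force: [0.1, -0.9, -1.1]
grip_width: 42.9
```

Request:
servo_tool(steps=[[0,1,0,0,0,0,3],[0,3,0,0,0,0,3],[0,5,0,0,0,0,3],[0,7,0,0,0,0,3],[0,8,0,0,0,0,3],[0,8,0,0,0,0,3],[0,8,0,0,0,0,3]])

```text
clock: 17.7
ee_pos: [442.0, 321.1, 320.1]
eef_rot: [-1.571, -0.0, -1.11]
wrist_force: [0.0, -0.4, -0.6]
grip_width: 43.2
```

```bash
cat > ov.py <<'E'
from h import *
import sys
# overlay predicted jar given axis x,y and bottom z ; rack holes
def draw(n,box,k,name,x,y,zb):
    im=np.ascontiguousarray(imaging.camera(n)[:,:,::-1]); x0,y0,x1,y1=box
    o=cv2.resize(im[y0:y1,x0:x1],None,fx=k,fy=k,interpolation=cv2.INTER_CUBIC)
    cv2.imwrite('pics/raw_'+name,o)
    a=np.linspace(0,2*np.pi,60)
    for cx,cy,r,z,col in((x,y,21,zb,(0,255,0)),(x,y,22.5,zb+106,(255,255,0)),(442.3,321.9,24,44,(255,0,255))):
        q=(proj(n,np.c_[cx+r*np.cos(a),cy+r*np.sin(a),0*a+z])-[x0,y0]+.5)*k-.5
        cv2.polylines(o,[q.round().astype(int)],True,col,1)
    cv2.imwrite('pics/'+name,o)
E
python3 - <<'E'
from ov import *
s=monitor.get_state();print(s['clock'],s['ee_pos'],s['eef_rot'],s['wrist_force'],s['grip_width'])
x,y,z=s['ee_pos']
draw('scene',(225,120,325,220),7,'i1s.png',x,y,z-251); draw('top',(230,160,310,250),7,'i1.png',x,y,z-251)
E
```

```text
17.7 [441.95437055 321.09858246 320.13350533] [-1.57124034e+00 -2.65083462e-04 -1.11007653e+00] [ 0.04916358 -0.39762372 -0.56477303] 43.18579697504879
```

View pics/i1s.png

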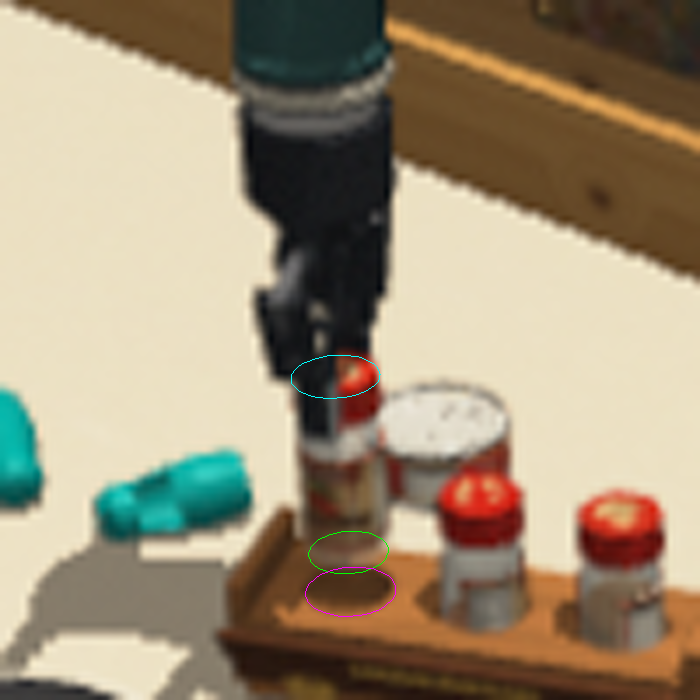

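View pics/i1.png

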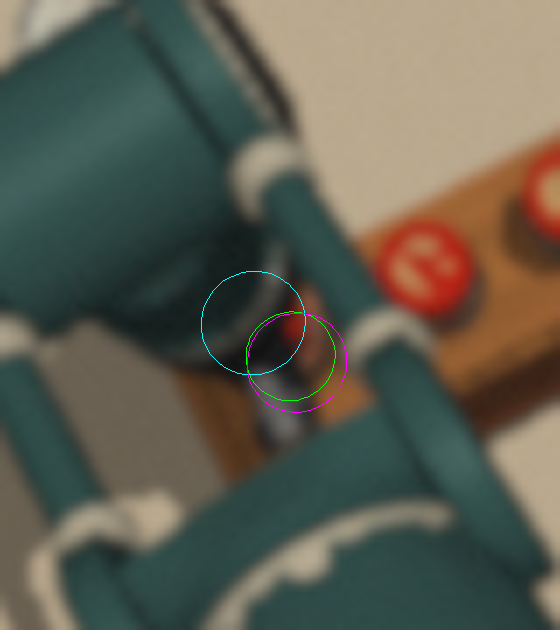

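Run:
```python
from ov import *
im=np.ascontiguousarray(imaging.camera('scene')[:,:,::-1]); cv2.imwrite('pics/j0.png',im)
x0,y0,x1,y1=255,165,300,215;k=14
o=cv2.resize(im[y0:y1,x0:x1],None,fx=k,fy=k,interpolation=cv2.INTER_CUBIC)
s=monitor.get_state();x,y,z=s['ee_pos'];print(x,y,z);zb=z-251
a=np.linspace(0,2*np.pi,80)
for cx,cy,r,zz,col in((x,y,21,zb,(0,255,0)),(x,y,21,zb+30,(0,255,0)),(x,y,21,zb+60,(0,255,0)),(x,y,22.5,zb+85,(255,255,0)),(x,y,22.5,zb+106,(255,255,0)),(442.3,321.9,24,44,(255,0,255))):
    q=(proj('scene',np.c_[cx+r*np.cos(a),cy+r*np.sin(a),0*a+zz])-[x0,y0]+.5)*k-.5
    cv2.polylines(o,[q.round().astype(int)],True,col,1)
cv2.imwrite('pics/j1.png',o)
```

```text
442.2827913283647 321.96269677630323 321.54172480339463
```

View pics/j1.png

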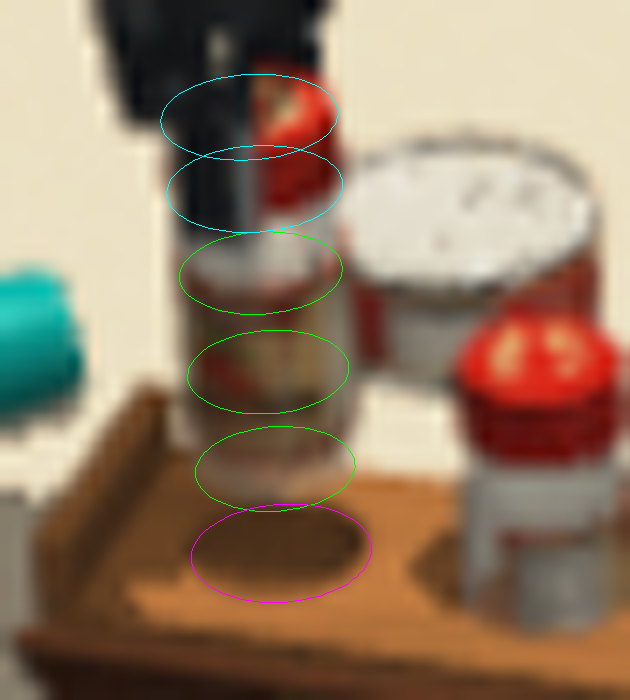

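Run:
```python
from ov import *
im=cv2.imread('pics/full_g3s.png'); im2=cv2.imread('pics/full_h1.png')
x0,y0,x1,y1=255,180,315,225;k=13
o=cv2.resize(im[y0:y1,x0:x1],None,fx=k,fy=k,interpolation=cv2.INTER_CUBIC)
cv2.imwrite('pics/k0.png',o)
a=np.linspace(0,2*np.pi,80)
for cx,cy,r,zz,col in((442.3,321.9,24,44,(255,0,255)),(442.3,321.9,24,36,(255,255,0)),(476.2,253.9,24,44,(255,0,255)),(510.2,185.9,24,44,(255,0,255)),(476.2,253.9,22.5,114,(0,255,0)),(510.2,185.9,22.5,114,(0,255,0))):
    q=(proj('scene',np.c_[cx+r*np.cos(a),cy+r*np.sin(a),0*a+zz])-[x0,y0]+.5)*k-.5
    cv2.polylines(o,[q.round().astype(int)],True,col,1)
cv2.imwrite('pics/k1.png',o)
```

```text
(no output)
```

View pics/k1.png

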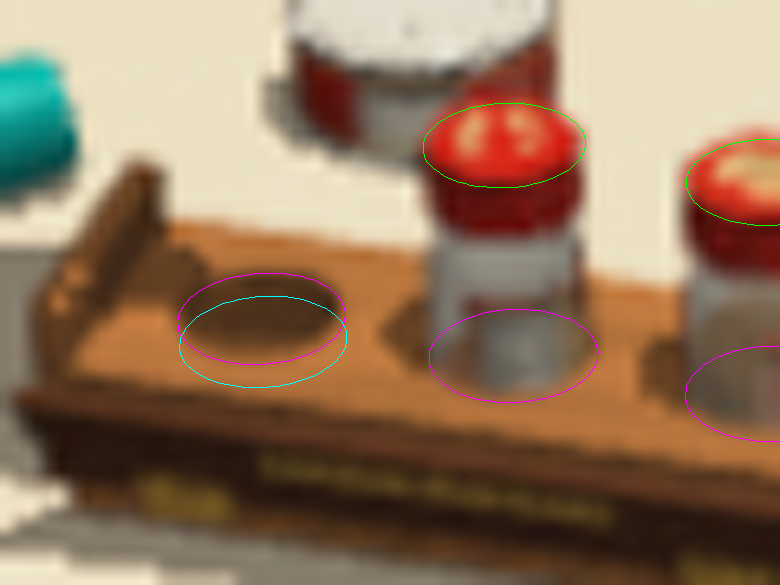

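Request:
servo_tool(steps=[[0,0.6,0,0,0,0,3],[0,1.2,0,0,0,0,3],[0,1.7,0,0,0,0,3],[0,2.1,0,0,0,0,3],[0,2.1,0,0,0,0,3],[0,2.1,0,0,0,0,3]])

```text
clock: 18.45
ee_pos: [441.6, 321.9, 298.9]
eef_rot: [-1.571, -0.0, -1.109]
wrist_force: [-0.6, -0.1, -2.2]
grip_width: 43.1
```

Request:
servo_tool(steps=[[0,0.2,0,0,0,0,3],[0,0.4,0,0,0,0,3],[0,0.6,0,0,0,0,3],[0,0.7,0,0,0,0,3]])

```text
clock: 18.85
ee_pos: [441.6, 321.8, 291.9]
eef_rot: [-1.571, -0.0, -1.109]
wrist_force: [-0.5, 0.7, -0.5]
grip_width: 42.6
```

Request:
servo_tool(steps=[[0,0.3,0,0,0,0,3],[0,0.6,0,0,0,0,3],[0,0.9,0,0,0,0,3],[0,1,0,0,0,0,3]])

```text
clock: 19.25
ee_pos: [441.5, 321.8, 281.6]
eef_rot: [-1.572, -0.0, -1.109]
wrist_force: [0.3, 0.3, -0.9]
grip_width: 42.8
```

Request:
servo_tool(steps=[[0,0.3,0,0,0,0,3],[0,0.6,0,0,0,0,3],[0,0.9,0,0,0,0,3],[0,1.2,0,0,0,0,3],[0,1.2,0,0,0,0,3]])

```text
clock: 19.75
ee_pos: [441.5, 321.7, 269.5]
eef_rot: [-1.572, -0.0, -1.109]
wrist_force: [-0.1, 0.2, -0.4]
grip_width: 43.0
```

It is going in without contact. About 10 mm remains.

Request:
servo_tool(steps=[[0,0.25,0,0,0,0,3],[0,0.5,0,0,0,0,3],[0,0.7,0,0,0,0,3],[0,0.8,0,0,0,0,3],[0,0.8,0,0,0,0,3]])

```text
clock: 20.25
ee_pos: [441.6, 321.8, 261.9]
eef_rot: [-1.571, -0.0, -1.109]
wrist_force: [-0.5, 0.3, -1.5]
grip_width: 42.8
```

Request:
servo_tool(steps=[[0,0.1,0,0,0,0,3],[0,0.2,0,0,0,0,3],[0,0.25,0,0,0,0,3],[0,0.25,0,0,0,0,3]])

```text
clock: 20.65
ee_pos: [441.7, 321.9, 259.6]
eef_rot: [-1.571, -0.0, -1.109]
wrist_force: [-0.0, 0.1, -0.6]
grip_width: 42.7
```

Request:
servo_tool(steps=[[0,0.1,0,0,0,0,3],[0,0.15,0,0,0,0,3],[0,0.15,0,0,0,0,3]])

```text
clock: 20.95
ee_pos: [441.8, 322.0, 259.0]
eef_rot: [-1.571, 0.0, -1.109]
wrist_force: [-1.9, -1.3, 5.1]
grip_width: 43.1
```

Request:
servo_tool(steps=[[0,0.1,0,0,0,0,3],[0,0.1,0,0,0,0,3],[0,0.1,0,0,0,0,3]])

```text
clock: 21.25
ee_pos: [441.9, 322.1, 259.0]
eef_rot: [-1.57, 0.0, -1.109]
wrist_force: [-3.9, -1.8, 11.2]
grip_width: 42.8
```

Request:
servo_tool(steps=[[0,-0.1,0,0,0,0,4.6],[0,-0.1,0,0,0,0,5.2],[0,-0.1,0,0,0,0,6.5],[0,-0.1,0,0,0,0,8],[0,-0.1,0,0,0,0,8.5],[0,-0.1,0,0,0,0,8.5],[0,-0.1,0,0,0,0,8.5]])

```text
clock: 21.95
ee_pos: [441.7, 321.9, 258.1]
eef_rot: [-1.571, -0.0, -1.109]
wrist_force: [-0.1, -0.1, 0.6]
grip_width: 85.0
```

Request:
servo_tool(steps=[[0,-0.8,0,0,0,0,8.5],[0,-2.5,0,0,0,0,8.5],[0,-5,0,0,0,0,8.5],[0,-7.5,0,0,0,0,8.5],[0,-9.2,0,0,0,0,8.5],[0,-9.9,0,0,0,0,8.5],[0,-9.9,0,0,0,0,8.5]])

```text
clock: 22.65
ee_pos: [442.1, 322.1, 358.9]
eef_rot: [-1.568, 0.0, -1.109]
wrist_force: [0.0, 0.3, 0.2]
grip_width: 84.8
```

```bash
python3 -c "
from h import *
s=monitor.get_state();print(s['clock'],s['ee_pos'],s['eef_rot'],s['wrist_force'],s['grip_width'])
crop('scene',(240,150,340,250),7,'r1s.png')"
```

```text
22.65 [442.06777488 322.14839571 358.85016407] [-1.56770118e+00  3.73294848e-04 -1.10900327e+00] [0.01592501 0.30364785 0.19686651] 84.82074843111178
```

View pics/r1s.png

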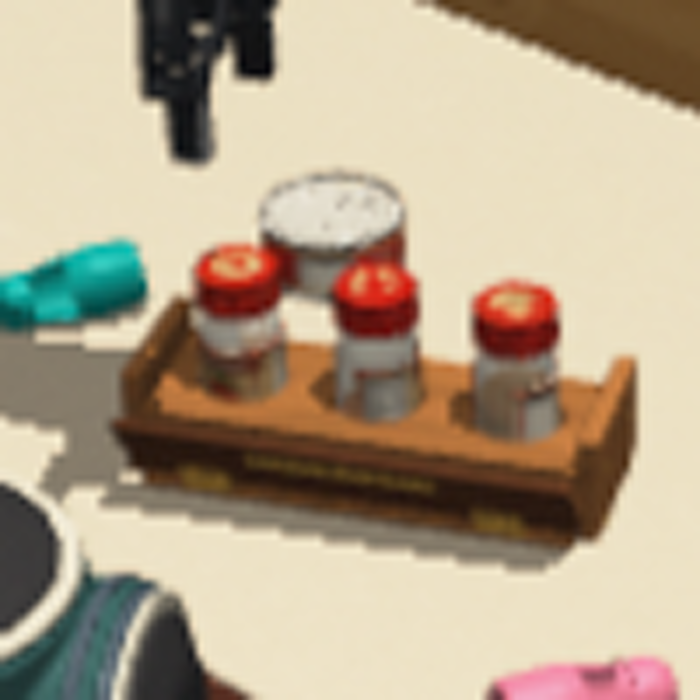

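```bash
python3 d.py 442 322 357 -63.5 373.3 202.5 337 26.5
```

```text
dx dy dz cm, wy deg: [  7.63   2.   -11.48 -90.  ]
```

Request:
servo_tool(steps=[[0.4,0.1,-0.6,0,-4,0,5],[1,0.3,-1.6,0,-11,0,2],[1.7,0.5,-2.6,0,-19,0,0],[2.4,0.7,-3.6,0,-27,0,0],[3.1,0.9,-4.6,0,-35,0,0],[3.8,1.1,-5.6,0,-43,0,0],[4.4,1.3,-6.6,0,-51,0,0],[5,1.5,-7.6,0,-59,0,0],[5.7,1.7,-8.6,0,-67,0,0],[6.4,1.8,-9.6,0,-75,0,0]])

```text
clock: 23.7
ee_pos: [383.3, 221.1, 337.2]
eef_rot: [-1.572, 0.003, 0.206]
wrist_force: [-0.4, -0.2, -0.7]
grip_width: -0.1
```

```bash
python3 -c "
from h import *
s=monitor.get_state();print(s['clock'],s['ee_pos'],s['eef_rot'],s['joint_pos'],s['wrist_force'],s['grip_width'])
p=np.radians(-63.5);d=np.array([6.4,1.8,-9.6])*10
print(442+np.cos(p)*64-np.sin(p)*-96, 322+np.sin(p)*64+np.cos(p)*-96,357-18)
"; python3 d.py 442 322 357 -63.5 373.3 202.5 337 26.5
```

```text
23.7 [383.30194145 221.07329555 337.23285862] [-1.57171333  0.00336892  0.20576583] [ 4.66859797e-01 -1.30544199e-01  2.15207430e+00 -1.80580371e-05
  1.12355401e+00 -1.30969607e+00] [-0.38410029 -0.20181905 -0.67685877] -0.10601669519509355
384.64296132523333 221.8892107989288 339
dx dy dz cm, wy deg: [  7.63   2.   -11.48 -90.  ]
```

```bash
python3 d.py 384.64 221.89 339 11.5 373.3 202.5 223 26.5
```

```text
dx dy dz cm, wy deg: [ -1.5   11.6   -1.67 -15.  ]
```

Request:
servo_tool(steps=[[-0.8,0.2,-0.9,0,-7,0,0],[-1.5,0.4,-1.67,0,-15,0,0],[-1.5,1.5,-1.67,0,-15,0,0],[-1.5,3.5,-1.67,0,-15,0,0],[-1.5,5.5,-1.67,0,-15,0,0],[-1.5,7.5,-1.67,0,-15,0,0],[-1.5,9.5,-1.67,0,-15,0,0],[-1.5,11,-1.67,0,-15,0,0],[-1.5,11.6,-1.67,0,-15,0,0],[-1.5,11.6,-1.67,0,-15,0,0]])

```text
clock: 24.7
ee_pos: [372.1, 202.3, 221.3]
eef_rot: [-1.571, 0.004, 0.46]
wrist_force: [0.1, -0.2, -0.8]
grip_width: -0.0
```

```bash
python3 -c "
from h import *
s=monitor.get_state();print(s['clock'],s['ee_pos'],s['eef_rot'],s['joint_pos'],s['wrist_force'],s['grip_width'])
crop('scene',(230,120,350,240),6,'q1s.png')
crop('top',(240,160,340,260),6,'q1.png')
"
```

```text
24.7 [372.05319692 202.2606231  221.3421661 ] [-1.57064984  0.00380761  0.46001013] [ 4.39081871e-01 -1.32763537e-02  2.28937707e+00  8.74194158e-05
  8.69301782e-01 -1.59178085e+00] [ 0.08042221 -0.19116078 -0.75070362] -0.040957460241894894
```

View pics/q1s.png

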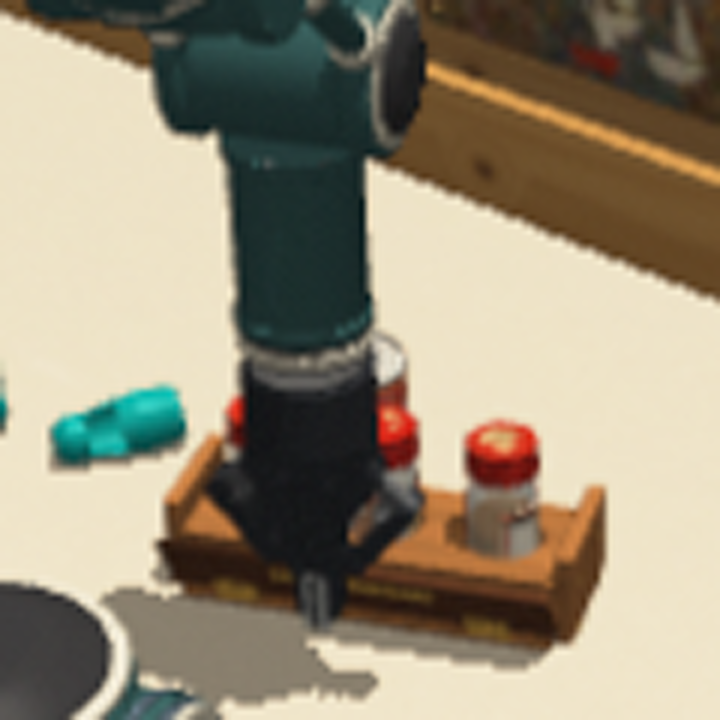

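View pics/q1.png

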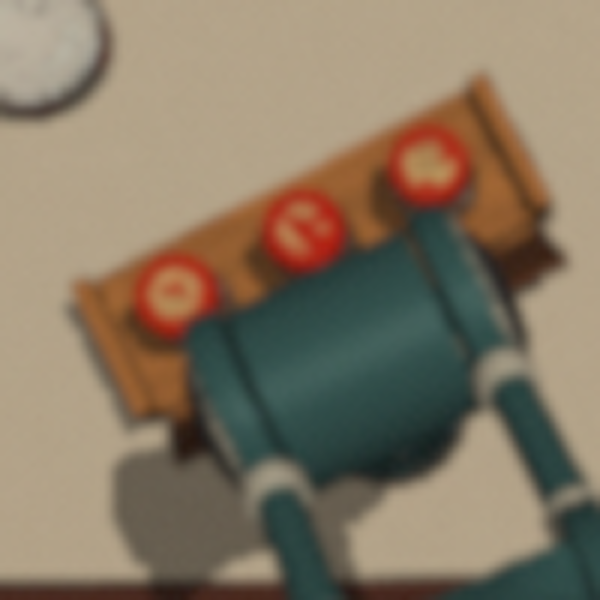

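Request:
servo_tool(steps=[[0.5,0,0,0,0,0,0],[1.1,0,0,0,0,0,0],[1.7,0,0,0,0,0,0],[2.3,0,0,0,0,0,0],[2.8,0,0,0,0,0,0],[3.2,0,0,0,0,0,0],[3.6,0,0,0,0,0,0],[3.9,0,0,0,0,0,0],[4.2,0,0,0,0,0,0],[4.2,0,0,0,0,0,0]])

```text
clock: 25.8
ee_pos: [411.0, 221.5, 223.3]
eef_rot: [-1.571, -0.001, 0.462]
wrist_force: [-1.0, 0.1, 0.4]
grip_width: 0.2
```

Request:
servo_tool(steps=[[0.2,0,0,0,0,0,0],[0.4,0,0,0,0,0,0],[0.6,0,0,0,0,0,0],[0.6,0,0,0,0,0,0]])

```text
clock: 26.2
ee_pos: [416.2, 224.0, 223.3]
eef_rot: [-1.571, -0.001, 0.462]
wrist_force: [-0.1, -0.1, 0.2]
grip_width: -0.1
```

Request:
servo_tool(steps=[[0.15,0,0,0,0,0,0],[0.3,0,0,0,0,0,0],[0.4,0,0,0,0,0,0],[0.4,0,0,0,0,0,0]])

```text
clock: 26.6
ee_pos: [419.6, 225.8, 223.2]
eef_rot: [-1.571, -0.0, 0.462]
wrist_force: [-0.6, 0.3, 0.7]
grip_width: -0.0
```

```bash
python3 -c "
from h import *
crop('scene',(240,170,340,240),7.5,'q2s.png')
crop('top',(240,160,340,260),6,'q2.png')
"
```

```text
(no output)
```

View pics/q2s.png

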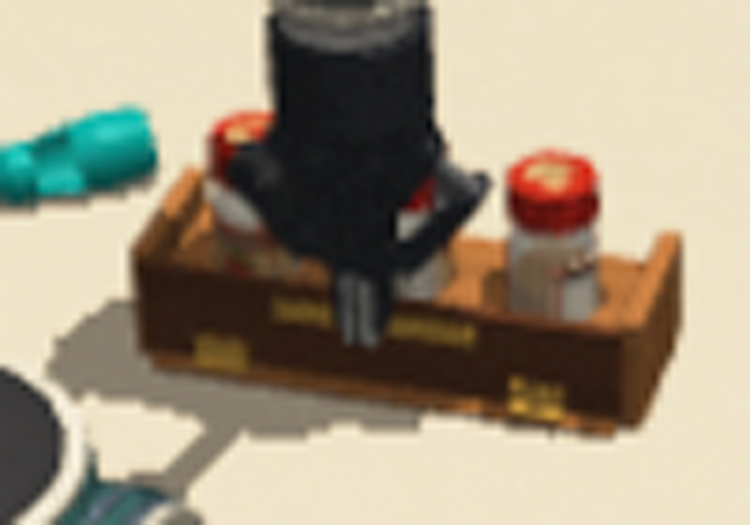

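View pics/q2.png

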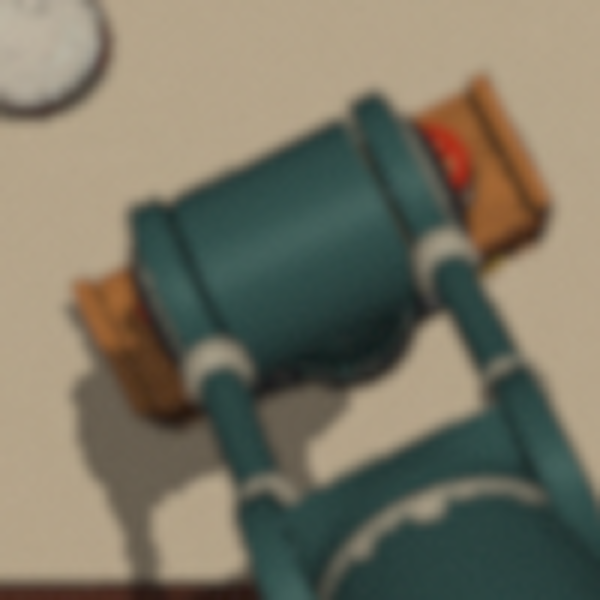

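The guard is nearly upright. I'm creeping on until the force shows the stop.

Request:
servo_tool(steps=[[0.1,0,0,0,0,0,0],[0.2,0,0,0,0,0,0],[0.2,0,0,0,0,0,0]])

```text
clock: 27.0
ee_pos: [421.3, 226.6, 223.2]
eef_rot: [-1.571, -0.0, 0.462]
wrist_force: [-0.4, 0.2, 0.4]
grip_width: 0.0
```

Request:
servo_tool(steps=[[0.1,0,0,0,0,0,0],[0.2,0,0,0,0,0,0],[0.2,0,0,0,0,0,0]])

```text
clock: 27.3
ee_pos: [422.2, 227.1, 222.9]
eef_rot: [-1.571, 0.003, 0.462]
wrist_force: [-5.8, -2.1, 3.8]
grip_width: 0.1
```

Request:
servo_tool(steps=[[0.1,0,0,0,0,0,0],[0.15,0,0,0,0,0,0],[0.15,0,0,0,0,0,0]])

```text
clock: 27.6
ee_pos: [422.7, 227.3, 222.6]
eef_rot: [-1.571, 0.006, 0.462]
wrist_force: [-8.2, -3.5, 7.8]
grip_width: -0.0
```

Request:
servo_tool(steps=[[-0.5,0,0,0,0,0,0],[-1.5,0,0,0,0,0,0],[-3,0,0,0,0,0,0],[-4.5,0,0,0,0,0,0],[-5,-1,0,0,0,0,0],[-5,-4,0,0,0,0,0],[-5,-8,0,0,0,0,0],[-5,-12,0,0,0,0,0],[-5,-15,0,0,0,0,0],[-5,-16,0,0,0,0,0]])

```text
clock: 28.6
ee_pos: [380.3, 206.1, 388.2]
eef_rot: [-1.571, -0.009, 0.462]
wrist_force: [-0.1, 0.6, -0.3]
grip_width: -0.0
```

Request:
servo_tool(steps=[[-0.5,0,2,0,0,0,0],[-0.5,0,6,0,0,0,0],[-0.5,0,10,0,0,0,0],[-0.5,0,14,0,0,0,0],[-0.5,0,18,0,0,0,0],[-0.5,0,20,0,0,0,0],[-0.5,0,20,0,0,0,0]])

```text
clock: 29.3
ee_pos: [284.5, 384.1, 382.5]
eef_rot: [-1.571, 0.001, 0.465]
wrist_force: [-0.0, -0.8, 0.4]
grip_width: 0.1
```

Run:
```python
from h import *
from fit import W,p
s=monitor.get_state();print(s['clock'],s['ee_pos'],s['wrist_force'])
crop('scene',(240,170,340,240),7.5,'f1s.png')
crop('top',(240,165,340,245),7.5,'f1.png')
im=cv2.imread('pics/full_f1.png')[165:245,240:340]
o=cv2.resize(im,None,fx=7.5,fy=7.5,interpolation=2)
for a,c in((0,(0,255,0)),(.15,(255,255,0))):
    q=(proj('top',W(p,np.array([[-46.5-54*np.sin(a)-4*np.cos(a),y,10+54*np.cos(a)-4*np.sin(a)] for y in(122,-122)])))-[240,165]+.5)*7.5
    cv2.line(o,tuple(map(int,q[0])),tuple(map(int,q[1])),c,1)
cv2.imwrite('pics/f1o.png',o)
cv2.imwrite('pics/f1all.png',cv2.resize(cv2.imread('pics/full_f1s.png'),None,fx=1.25,fy=1.25))
```

```text
BLo [252. 207.] [455.  385.3  64. ]
FLo [262.2 229. ] [381.7 350.1  64. ]
BRo [320.2 171.5] [571.6 158.   64. ]
FRo [331.6 193.2] [497.1 121.3  64. ]
capB [290.2 198.2] [474.1 253.3 114. ]
capA [311.  187.2] [508.4 186.9 114. ]
shk head [269.2 209.6] [441.2 323.4  93. ]
shk body [271.6 211.5] [436.5 317.3  82. ]
scapB [293.3 190. ] [479.7 257.3 114. ]
scapA [313.3 192.8] [513.1 189.9 114. ]
sshk [272.9 194.2] [433.2 317.1  93. ]
stray [392.7 199.3] [466.9 -71.9 106. ]
stray_s [364.7 228.6] [469.7 -70.8 106. ]
coast [460.4 206.3] [ 455.  -315.8   10. ]
coast_s [426.7 289.5] [ 454.2 -317.5   10. ]
gL [268.  237.6] [354.8 334.7  40. ]
gR [333.6 203.2] [467.2 115.   40. ]
sBL [265.6 192.2] [455.7 384.3  64. ]
sFL [257.3 202.9] [385.  351.7  64. ]
sBR [329.6 200.9] [570.  161.5  64. ]
sFRo [324.9 214.2] [493.2 117.5  64. ]
29.3 [284.52158338 384.06603474 382.47337663] [-0.02897475 -0.79730953  0.40372714]
```

View pics/f1s.png

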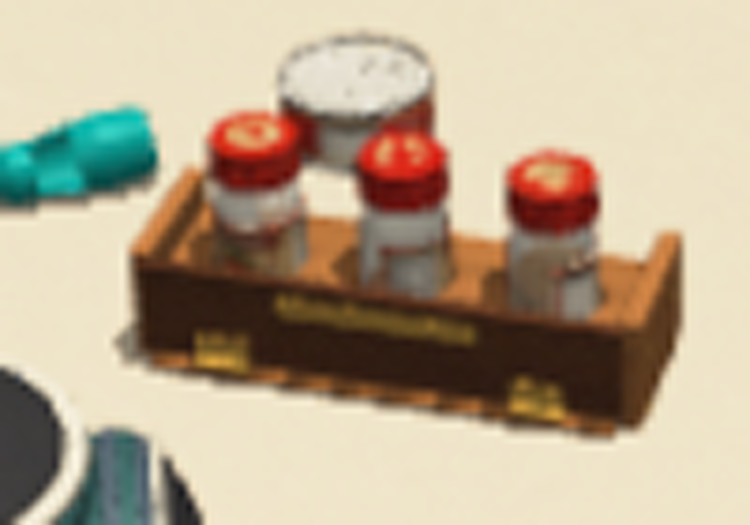

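View pics/f1o.png

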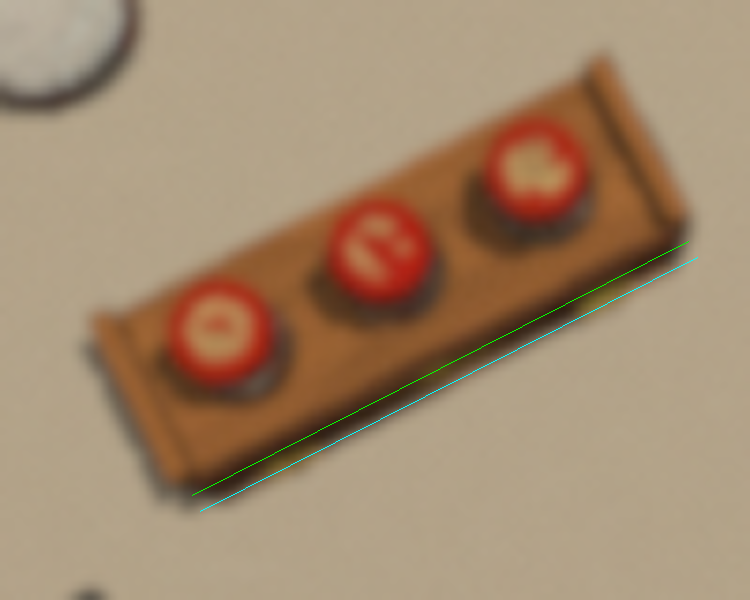

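View pics/f1all.png

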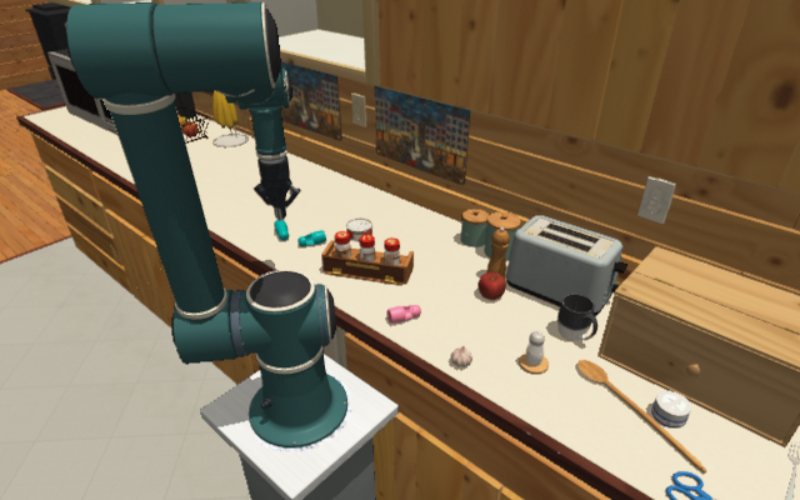

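The guard sits flush against the end boards, all three caps are level, and the shaker stands on the coaster. Everything else is in place, so I'm handing in.

```bash
python3 -c "
from rig import job
print(job.close_job())"
```

```text
the job is handed in; nothing more can be done
None
```

I did all three steps in the order asked and handed the job in at about 29 s of the 72 s allowed. The hand-in gives no verdict.

- **Salt shaker:** I lifted it out of the left hole (hole_2) and stood it on the cork coaster. The last pictures show it upright and about centred.
- **Stray jar:** I gripped it by the cap and lowered it into hole_2 until it touched the base board, at the height expected for fully down. Its cap looks level with the other two jars, which stayed in their holes.
- **Guard:** I pushed it up with closed fingers until it met its stop. The force rose to about 12 N while the arm hardly moved, and afterwards the guard looked upright and flush with the rack.

The arm was clear of everything at the end, and the other objects look undisturbed.

**Where checks disagreed:**
- The shaker gripped at about 36 mm instead of 44 mm, because its real shape is waisted; it held without slipping.
- The scene camera read about half a pixel high around the rack, so I relied on the measured forces when seating the jar.

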